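Clip the sanding block into its snap hook

TASK

Lift the sanding block that has the handle and steel eye straight up out of the rack, without dragging its keyed neighbours along. Put its eye over the nose of the upright snap hook and press it down past the sprung gate, keeping hold (do not drop it), until the block stands flat on the hook's foot plate with the gate sprung shut above the eye; then let go. Keep the block upright throughout and leave everything else where it is.

Things in the scene. Friction and masses are not known exactly. Their poses are not given: they have to be found in the camera images.
- eye_block: Brown wooden sanding block, 0.14 to 0.23 kg, body 50 (x) x 60 (y) x 60 (z) mm, in any of the rack's three bays; the only one with a handle on top and a steel eye on its +x face. Origin: centre of its underside, z up. A T rib on its +y side (10 mm out, neck 10, head 22 mm wide) and a T groove in its -y side run its full height. In the rack it is parallel to the rack's axes.
- handle (a point): On the block's handle, at the height to grip: block frame (8, 0, 88) mm. The handle is 36 (x) x 22 (y) mm, from 60 to 112 mm above the underside, centred at block x = 8. Grip it across the 22 mm (jaws closing along the block's y), about 45 N, so the block does not turn in the jaws when its eye meets the gate.
- eye (a point): Centre of the eye's hole: block frame (35, 0, 50) mm. The eye is a level strap of 7 mm round bar standing out from the block's +x face; its hole is 20 mm along the block's x (from that face to the far bar) and 24 mm along its y. The far bar's outermost face is at block x = 52 mm.
- rack: Fixed pale wooden rack, 90 (x) x 224 (y) mm, origin under its middle bay. Bays at y = -61, 0, +61 mm; floor 8 mm thick, walls to 28 mm in front and behind, end cheeks to 55 mm. Each block's rib sits in the next one's groove (or the cheek's) with 1.5 to 2 mm play: a block leaves only straight up, free when raised 60 mm, clear of all the neighbours' tops at 66 mm.
- ridge_block: Neighbour in the rack: same keyed body, no handle or eye, a flat ridge on top (65 mm high in all). Origin at the centre of its underside. To be left in its bay.
- batten_block: Neighbour in the rack: same keyed body, no handle or eye, two flat battens on top (65 mm high in all). Origin at the centre of its underside. To be left in its bay.
- dock: Fixed plywood foot plate, 12 mm thick, x -80 to +70, y -55 to +55 mm, with an upright U-shaped steel snap hook (8 mm bar, in its x-z plane, open end up). Origin under the hook's nose (upright bar at x = 0), on the underside; z up. Spine bar at x = 50, to 127 mm high; U free down to 50 mm. The block stands on the -x side, its x along the dock's x.
- nose_tip (a point): Round top of the hook's nose: dock frame (0, 0, 120) mm. The eye's hole goes over it, so that the eye's far bar goes straight down between nose and spine, onto the gate.
- foot_place (a point): On top of the foot plate, dock frame (-35, 0, 12) mm: where the centre of the block's underside comes to stand when the eye is centred on the nose.
- gate (a joint): Hook's gate, dark steel bar 7 mm thick, 42 mm long, hinged at the spine's top (dock x = 50, z = 121 mm), reaching to the nose. 0 = shut; grows (rad) as it swings down into the hook, at most 1.1. Sprung: takes 3 to 7 N, more than the block's weight. The eye's bar slips past its tip at 0.5 to 0.9 rad, 25 to 40 mm below first touch; the gate then springs back to 0 above it.
- jar: Tall glass jar with steel lid, 84 mm across, 170 mm high, beyond the middle of the work area. Origin at the centre of its underside. Leave alone.
- brad_box: Blue plastic box with snap latch, 75 x 120 x 40 mm, lying beyond the work area. Origin at the centre of its underside. Leave alone.
- spokeshave: Steel spokeshave, 228 mm across its two handles (its y), about 30 mm high, lying between rack and dock. Origin under its middle. Leave alone.
- glue: White glue bottle, 56 mm across, 160 mm high, beyond the work area. Origin at the centre of its underside. Leave alone.
- square: Try square with wooden stock 110 x 22 x 16 mm and a steel blade 150 mm long along its x, lying beyond the work area. Origin under the stock's middle. Leave alone.
Mind the look-alikes: they are no part of the job. There is more than one size of the dock; the job needs the largest.

How it is judged:
On the way, in this order (a step that is already met when the one before it is completed fails the run):
1. the block is lifted clear of its neighbours (more than 66 mm above the rack's floor) (z of eye_block in the frame of rack above 0.074 m), for 0.1 s.
2. the eye, over the nose, has pressed the gate open (more than 0.3 rad) (x of eye in the frame of dock between -0.012 and 0.012 m and y of eye in the frame of dock between -0.014 and 0.014 m and value of joint gate above 0.3 rad and z of eye in the frame of dock between 0.07 and 0.115 m), for 0.02 s.
At the end, for the whole second after the job is handed in: Block released, at rest, upright (0.06 rad) on the foot plate; eye centre within 12 mm (dock x) and 14 mm (y) of the nose axis, 55-66 mm above the dock's origin; gate shut (< 0.08 rad) above it; neighbours within 12 mm, all other loose things within 30 mm of their starts (x of eye in the frame of dock between -0.012 and 0.012 m and y of eye in the frame of dock between -0.014 and 0.014 m and z of eye in the frame of dock between 0.055 and 0.066 m and value of joint gate below 0.08 rad and angle between eye_block's own z axis and vertical below 0.06 rad and linear speed of eye_block below 0.02 m/s and contact force between the fingers and eye_block below 0.1 N and distance of each of ridge_block, batten_block from where it was at the start of the episode below 0.012 m and distance of each of jar, brad_box, spokeshave, glue, square from where it was at the start of the episode below 0.03 m); the robot touches nothing.
It fails at once if a neighbour is dragged more than 25 mm from its place (distance of any of ridge_block, batten_block from where it was at the start of the episode above 0.025 m).
It fails at once if the block is tipped more than 0.5 rad (angle between eye_block's own z axis and vertical above 0.5 rad).
It fails at once if the block drops through the hook (faster than 0.45 m/s) (x of eye in the frame of dock between -0.012 and 0.012 m and y of eye in the frame of dock between -0.014 and 0.014 m and z of eye in the frame of dock below 0.125 m and linear speed of eye_block above 0.45 m/s).
It fails at once if the jar or glue bottle is knocked over (0.5 rad) (angle between any of jar, glue's own z axis and vertical above 0.5 rad).
It also fails if it takes over 58 s, if anything falls off the work surface, if the arm or the gripper's body presses on something with over 40 N, if the wrist force passes 120 N, or if a joint passes its speed limit or range.

ROBOT

A 7-joint arm with a two-finger parallel gripper is mounted at the origin on the work surface. World frame = base frame: x ahead of the robot, y to its left, z up, the work surface at z = 0. Lengths are in m, angles in rad, forces in N, time in s.
With the tool pointing down it reaches from about 0.4 to 0.875 m from the base axis. Payload 6.5 kg.
Tool frame: the origin (TCP) lies at the very end of the fingers, on their centre line; the grasp point (between the pads) lies grasp_offset behind it (grasp_offset is the distance from the TCP to the grasp point, in m); z points along the fingers, y is the direction in which the jaws open and shut (so a half turn about z gives the same grasp; the last joint's range is limited). The gripper opens to 85 mm and grips with 20 to 120 N. Pads are 22 mm wide; open, the fingers measure 114 mm over their backs; the gripper's body (76 mm by 85 mm) begins 54 mm behind the grasp point. The pads swing forward as they close: fully open they stand 13 mm farther back than shut.
Start: joints at [-1.168, 0.536, -0.004, 1.538, 0.003, 1.067, -0.071], TCP at [0.294, 0.58, 0.231] pointing down, gripper open.
Joint ranges: [-2.7, 2.7], [-0.37, 2.16], [-1.27, 1.26], [0.24, 2.4], [-1.31, 4.45], [0.19, 1.91], [-2.76, 2.76]. Speed limits (rad/s): [2.39, 2.39, 3.14, 3.14, 3.14, 3.14, 3.14].

INTERFACE

Orientations are given as a rotation vector (axis times angle).
In Python, from station import read_state, capture, finish_job, grasp_offset gives the robot as it stands. The module is installed in compiled form; this text tells all that it offers.
- The arm moves only by the tool move_arm, never from a script. Its argument "increments" is a list of rows, each an object of numbers: "dx", "dy", "dz": the shift along the tool's x, y, z in mm; "spin": the turn about the tool's z in degrees; "jaw": the opening, from 0 (shut) to 1 (fully open). A call has exactly 5 rows; each row shifts and turns the commanded pose from where the row before left it, along the tool's axes as they then stand; what a row does not reach is not made up. A row lasts 1/10 s, in which the tool goes at most 50 mm and 8.59 degrees, less where a joint would pass 70% of its speed; a pose out of reach is approached as far as the arm can. A call with a gripper value outside its range is refused whole. The fingers move at their own pace and stop on an object; "newtons" is the grip in N (left out, the last holds). Time passes only in rows, so rows that do not move let the fingers close, or fill a call up. It gives the time, the measured TCP pose, the force and the opening at its end, in the units of the state.
- read_state(): the state, without advancing time (a new reading comes with each control period).
- capture(name): name is "scene" or "top"; returns a dict with "frame" (400x640x3 uint8, red, green, blue), "range_z" (400x640 float32, m along the optical axis (not along the pixel's ray), 0 where there is no reading), "fx", "fy", "cx", "cy" (pixels), "k1" (the pictures are not rectified: a ray, as slopes to the right and down, at radius r is drawn at 1 + k1 r^2 times it, then the intrinsics apply), "extrinsics" (4x4, takes a point from camera to world coordinates). Camera axes: x right, y down, z forward; pixel columns grow to the right and rows downward; lengths in m; the calibration is good to about 2 mm. A picture is of the moment at which its call begins.
- finish_job(): hands the job in, once; it reports no verdict.
The state is a dict: "clock": time; "joints": joint angles; "joint_velocities": joint speeds; "joint_efforts": joint torques, N m; "ee_pos": TCP position; "tool_rot": TCP orientation; "ft_force": force on the tool from outside, world axes, zero at the start; "ft_torque": the same for the moment, N m; "gripper_width": finger opening in m.
Only numpy, scipy, OpenCV 4.12 (cv2) and the standard library are available. Lean on these libraries where they do the work, as an engineer would, in place of code of your own. Each camera call takes 0.05 s, during which the arm holds its last target. There are 200 camera calls.

## Working session

There is one attempt and no reset: what is moved stays moved. The work goes in short steps, Python scripts to look and compute and a tool call to move; the robot and the scene stay as the last step left them, time stands still between calls to the robot, and variables do not carry over. Pictures are saved under pics/ and viewed, about 8 in all and at most 12, crops included, and the job is handed in when it is done.

Besides the shell and the picture viewer there is one more tool, called after ">>>" as name([rows], argument=value, ...), one row to a line, values as JSON. move_arm: Moves the arm, as the interface text tells. Its arguments: {"type":"object","properties":{"increments":{"type":"array","items":{"type":"object","properties":{"dx":{"type":"number"},"dy":{"type":"number"},"dz":{"type":"number"},"spin":{"type":"number"},"jaw":{"type":"number"}}}},"newtons":{"type":"number"}},"required":["increments"]}

```bash
mkdir -p pics; cat > h.py <<'E'
import numpy as np, cv2
from station import read_state, capture, finish_job, grasp_offset
def K(c): return np.array([[c['fx'],0,c['cx']],[0,c['fy'],c['cy']],[0,0,1]],float)
def slopes(c,uv):
    uv=np.atleast_2d(np.asarray(uv,float))
    d=(uv-[c['cx'],c['cy']])/[c['fx'],c['fy']]; s=d.copy()
    for _ in range(20): s=d/(1+c['k1']*(s**2).sum(1,keepdims=True))
    return s
def onplane(c,uv,z):
    s=slopes(c,uv); T=np.array(c['extrinsics']); r=np.c_[s,np.ones(len(s))]@T[:3,:3].T; o=T[:3,3]
    return o+r*((z-o[2])/r[:,2])[:,None]
def cloud(c):
    h,w=c['range_z'].shape; v,u=np.mgrid[:h,:w]
    s=slopes(c,np.c_[u.ravel(),v.ravel()]); T=np.array(c['extrinsics']); d=c['range_z'].ravel()[:,None]
    P=(np.c_[s,np.ones(len(s))]*d)@T[:3,:3].T+T[:3,3]; P[d[:,0]==0]=np.nan
    return P.reshape(h,w,3)
def proj(c,P):
    T=np.linalg.inv(np.array(c['extrinsics'])); q=np.atleast_2d(P)@T[:3,:3].T+T[:3,3]; s=q[:,:2]/q[:,2:]
    s=s*(1+c['k1']*(s**2).sum(1,keepdims=True)); return s*[c['fx'],c['fy']]+[c['cx'],c['cy']]
def save(n,im,k=1): cv2.imwrite('pics/'+n,cv2.resize(im[...,::-1],None,fx=k,fy=k,interpolation=cv2.INTER_CUBIC))
E
python3 - <<'E'
from h import *
np.set_printoptions(precision=4,suppress=True)
for n in('scene','top'):
    c=capture(n); save(n+'1.png',c['frame'],1.25); print(n,c['fx'],c['cx'],c['cy'],c['k1'],c['extrinsics'])
s=read_state(); print(s,grasp_offset)
E
```

```text
scene 435.89666278827565 326.3452752065016 194.69293149611823 -0.04271874086517391 [[-0.2382  0.8452 -0.4784  1.0004]
 [ 0.9711  0.214  -0.1055  0.1446]
 [ 0.0132 -0.4897 -0.8718  0.9241]
 [ 0.      0.      0.      1.    ]]
top 379.25694201143875 318.1389116164208 193.8275412023983 0.02082524300010666 [[ 0.0232 -0.9842  0.1757  0.3881]
 [-0.9997 -0.0212  0.0133  0.0357]
 [-0.0094 -0.176  -0.9844  1.0335]
 [ 0.      0.      0.      1.    ]]
{'clock': 0.1, 'joints': array([-1.1682,  0.5371, -0.0045,  1.5388,  0.0026,  1.0673, -0.0712]), 'joint_velocities': array([ 0.    ,  0.0004, -0.0002, -0.0025, -0.0011, -0.0009,  0.002 ]), 'joint_efforts': array([  0.0019, -58.4563,   1.0515, -25.9778,   0.0126,   0.0046,
        -0.    ]), 'ee_pos': array([0.2934, 0.5793, 0.2305]), 'tool_rot': array([-0.7294, -3.0555,  0.0025]), 'ft_force': array([-0.0262,  0.1276, -0.0748]), 'ft_torque': array([0.0072, 0.0199, 0.0036]), 'gripper_width': 0.0853659660020854} 0.0187
```

View pics/scene1.png

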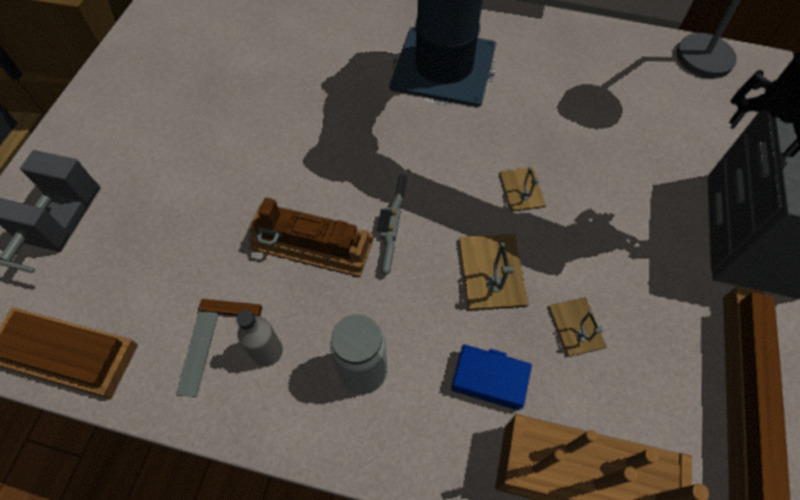

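View pics/top1.png

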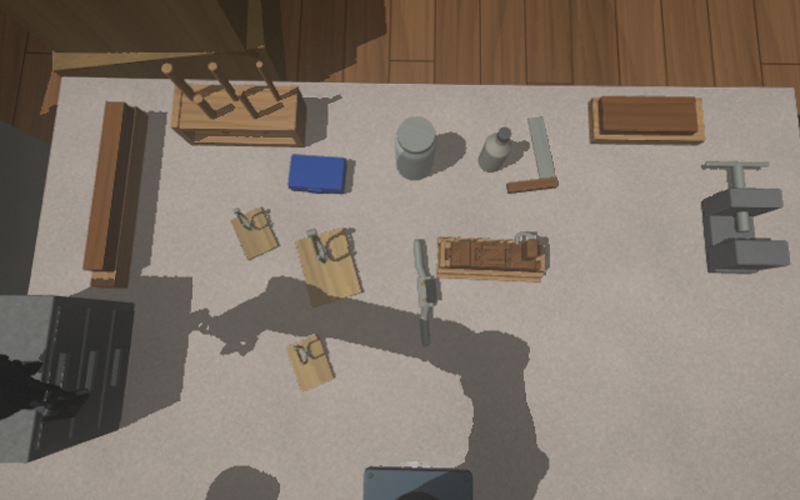

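Scene (800-px pictures): the rack is at (310,237) in the scene view and (492,258) in the top view. The handled block with its eye is at the rack's -y end, (267,215) / (530,245). There are three docks: a large one at (492,272) / (328,265), and smaller ones at (522,188) / (310,362) and (577,327) / (255,232). Next come close crops and measurements.

```bash
python3 - <<'E'
from h import *
np.set_printoptions(precision=4,suppress=True)
S=capture('scene');T=capture('top')
a=S['frame'][145:235,190:305]; b=S['frame'][180:255,355:430]
a2=T['frame'][175:235,340:450]; b2=T['frame'][170:250,230:300]
R=lambda x:cv2.resize(x,(400,300),interpolation=cv2.INTER_CUBIC)
im=np.vstack([np.hstack([R(a),R(b)]),np.hstack([R(a2),R(b2)])]); im=np.clip(im.astype(float)*1.6,0,255).astype(np.uint8)
save('crop.png',im)
for n,c in(('scene',S),('top',T)):
    P=cloud(c); hsv=cv2.cvtColor(c['frame'],cv2.COLOR_RGB2HSV)
    tab=(np.abs(P[...,2])<.004); print(n,'table z',np.median(P[...,2][np.abs(P[...,2])<.02]))
    wood=(hsv[...,1]>75)&(hsv[...,0]<25)
    # docks
    m=(wood&(P[...,2]>.004)&(P[...,2]<.02)).astype(np.uint8)
    k,l,st,ce=cv2.connectedComponentsWithStats(m)
    for i in range(1,k):
        if st[i,4]>250:
            q=P[l==i]; r=cv2.minAreaRect((q[:,:2]*1000).astype(np.float32)); print('plate',ce[i],st[i,4],'z',np.median(q[:,2]),r)
    # tall things in rack area
    for lo,hi in((.1,.135),(.045,.1)):
        m=((P[...,2]>lo)&(P[...,2]<hi)&(P[...,0]>.3)&(P[...,0]<.75)&(P[...,1]<0)&(P[...,1]>-.45)).astype(np.uint8)
        k,l,st,ce=cv2.connectedComponentsWithStats(m)
        for i in range(1,k):
            if st[i,4]>25:
                q=P[l==i]; r=cv2.minAreaRect((q[:,:2]*1000).astype(np.float32)); print('tall',lo,ce[i],st[i,4],np.median(q,0),q[:,2].max(),r)
E
```

```text
scene table z 0.0009066610090120442
plate [416.0453 151.7323] 706 z 0.009068481199746348 ((312.6490478515625, 229.64517211914062), (100.54701232910156, 73.08624267578125), 23.103666305541992)
plate [392.5887 217.5613] 2293 z 0.012937063806454208 ((515.1787109375, 200.9498748779297), (152.27679443359375, 110.07488250732422), 17.714359283447266)
plate [248.8889 206.3847] 603 z 0.009491595475972336 ((574.1972045898438, -136.6526336669922), (84.03456115722656, 237.70751953125), 18.638505935668945)
plate [583.0625 318.9375] 608 z 0.01241840605313238 ((639.3248291015625, 634.3120727539062), (362.4429626464844, 7.202859878540039), 0.09055843204259872)
plate [182.7748 245.4167] 444 z 0.016679915319239902 ((707.6492309570312, -245.6313018798828), (23.503578186035156, 109.9766845703125), 8.251723289489746)
plate [458.8757 260.7093] 1070 z 0.00869450624857554 ((587.4139404296875, 367.1204833984375), (100.03351593017578, 74.85061645507812), 27.46348762512207)
tall 0.1 [213.5263 166.555 ] 209 [ 0.5497 -0.2106  0.1187] 0.12447334702444746 ((546.0333862304688, -213.17852783203125), (22.709722518920
[... 1591 characters left out ...]
2 [ 0.5443 -0.2109  0.121 ] 0.1254264957381268 ((546.4796142578125, -213.48199462890625), (36.42144775390625, 23.851497650146484), 0.3770086169242859)
tall 0.045 [395.1774 127.7339] 124 [ 0.7398 -0.1492  0.0749] 0.09969884035983678 ((742.9207763671875, -154.00967407226562), (45.55006408691406, 12.836487770080566), 88.5469741821289)
tall 0.045 [342.0755 132.0755] 53 [ 0.7246 -0.0103  0.073 ] 0.09923919286085436 ((730.9843139648438, -13.695809364318848), (4.8988423347473145, 37.174930572509766), 50.436851501464844)
tall 0.045 [392.4085 203.7679] 1633 [ 0.5374 -0.1416  0.0696] 0.09970315166769439 ((551.5302734375, -147.96676635742188), (215.52003479003906, 77.26034545898438), 88.74198150634766)
```

View pics/crop.png

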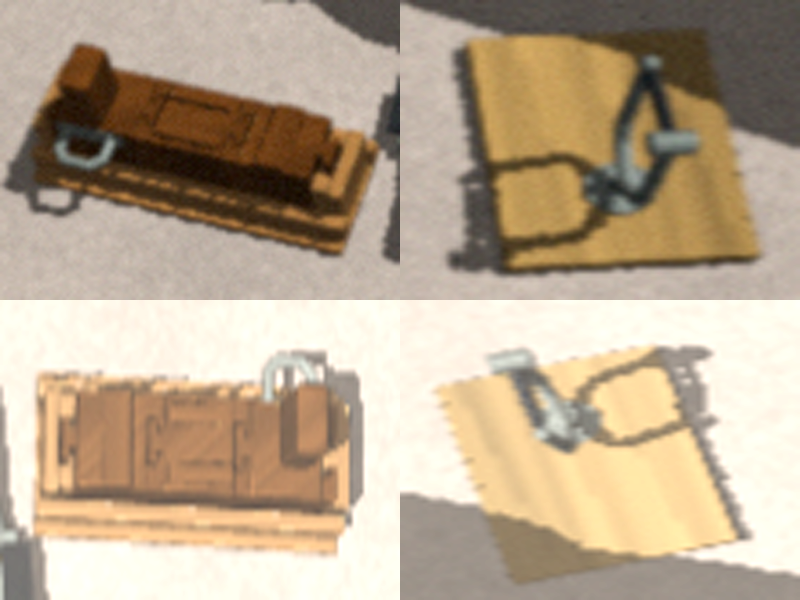

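The close crop confirms the choice: handle and steel eye sit on the block in the -y bay, and the large dock's hook is on its +x half. Next I refine handle position, rack yaw and hook position using predicted points in both views.

```bash
cat > m.py <<'E'
from h import *
np.set_printoptions(precision=1,suppress=True)
S=capture('scene');T=capture('top')
for n,c in(('scene',S),('top',T)):
    P=cloud(c)*1000; X,Y,Z=P[...,0],P[...,1],P[...,2]
    h=P[(Z>116)&(Z<126)&(abs(X-546)<40)&(abs(Y+213)<30)]; print(n,'handle top',len(h),np.percentile(h,[2,50,98],axis=0).ravel(),h.mean(0),cv2.minAreaRect(h[:,:2].astype(np.float32)))
    w=(abs(Z-28)<3)&(X>480)&(X<620)&(Y>-275)&(Y<-30)
    for nm,k in(('front',w&(X<525)),('back',w&(X>565))):
        q=P[k]
        if len(q)>30:
            f=cv2.fitLine(q[:,:2].astype(np.float32),cv2.DIST_HUBER,0,.01,.01).ravel(); print(nm,len(q),np.percentile(q,[2,50,98],axis=0).ravel(),'yaw',np.degrees(np.arctan(-f[0]/f[1])))
    for nm,k in(('cheek+',(abs(Z-55)<4)&(Y>-70)&(Y<-20)),('cheek-',(abs(Z-55)<4)&(Y<-235)&(Y>-290))):
        q=P[k&(X>490)&(X<600)]
        if len(q)>5: print(nm,len(q),np.percentile(q,[2,50,98],axis=0).ravel())
    # hook: metal above plate
    k=(Z>100)&(Z<135)&(X>480)&(X<620)&(Y>160)&(Y<260); q=P[k]; v,u=np.nonzero(k); print('hook',len(q)); print(np.c_[u,v,q][:: max(1,len(q)//14)])
ims=[]
a=np.radians(18);o=np.array([.5193,.2021,0]);Rz=np.array([[np.cos(a),-np.sin(a),0],[np.sin(a),np.cos(a),0],[0,0,1]])
D=np.array([[0,0,120],[50,0,127],[0,0,50],[-80,-55,12],[-80,55,12],[70,55,12],[70,-55,12],[-35,0,12]])/1000@Rz.T+o
for c,(x,y) in((S,(350,172)),(T,(222,165))):
    im=cv2.resize(c['frame'][y:y+90,x:x+88],None,fx=4.5,fy=4.5,interpolation=cv2.INTER_CUBIC); im=np.clip(im*1.5,0,255).astype(np.uint8)
    for p in proj(c,D): cv2.circle(im,tuple(int(i) for i in (p-[x,y]+.5)*4.5),3,(255,0,0),1)
    ims.append(im)
save('dock.png',np.hstack(ims))
E
python3 m.py
```

```text
scene handle top 141 [ 529.3 -224.6  116.7  546.7 -212.4  120.1  562.7 -202.8  123.3] [ 546.8 -212.6  120. ] ((545.8401489257812, -213.36080932617188), (22.843687057495117, 35.475807189941406), 87.9380111694336)
back 339 [ 565.2 -256.7   25.3  571.7 -130.5   28.5  578.   -40.9   30.8] yaw -0.6507915
cheek+ 176 [515.6 -62.7  51.7 547.3 -47.8  55.6 567.1 -39.1  58.5]
cheek- 55 [ 515.4 -257.3   52.8  547.8 -252.8   55.6  563.2 -238.8   58.7]
hook 144
[[401.  194.  518.4 200.8 120. ]
 [403.  196.  520.9 205.9 117.8]
 [399.  199.  521.8 199.7 103.3]
 [400.  201.  524.7 202.8 100.8]
 [404.  203.  538.5 210.3 120. ]
 [404.  206.  545.6 211.4 120.1]
 [405.  209.  555.8 214.  126.7]
 [405.  212.  561.3 215.3 124.1]
 [405.  213.  566.4 215.2 129.2]
 [405.  214.  568.  215.6 128. ]
 [405.  215.  570.7 215.9 128.9]
 [405.  216.  571.5 216.5 126.1]
 [406.  217.  572.6 219.  124.8]
 [407.  218.  571.2 221.9 119. ]
 [405.  220.  570.1 219.7 106.3]]
top handle top 133 [ 529.2 -223.9  117.   545.8 -212.2  121.5  564.  -202.5  124.3] [ 545.7 -212.5  121.2] ((546.5501098632812, -213.0496826171875), (35
[... 183 characters left out ...]
9 -130.3   28.9  578.1  -41.2   30.8] yaw -0.65639913
cheek+ 120 [516.9 -60.8  52.  540.5 -47.7  56.8 566.8 -40.   58.9]
cheek- 80 [ 510.8 -255.    54.3  536.6 -249.7   56.8  561.6 -236.1   58.6]
hook 100
[[249.  183.  573.3 217.6 126.5]
 [249.  184.  570.1 216.7 129.9]
 [249.  185.  567.8 216.8 129. ]
 [248.  186.  565.2 219.1 128.9]
 [247.  187.  562.8 221.4 128.7]
 [246.  188.  560.6 224.1 126.9]
 [249.  189.  558.7 217.1 124.4]
 [251.  191.  553.7 211.8 125.5]
 [253.  193.  549.1 207.  123.7]
 [251.  196.  542.1 212.1 120.6]
 [253.  198.  537.1 206.7 121.6]
 [255.  200.  532.6 201.9 119.5]
 [254.  203.  524.6 203.3 123.3]
 [256.  205.  520.  198.5 121.7]
 [256.  207.  516.5 200.  111.7]]
```

View pics/dock.png

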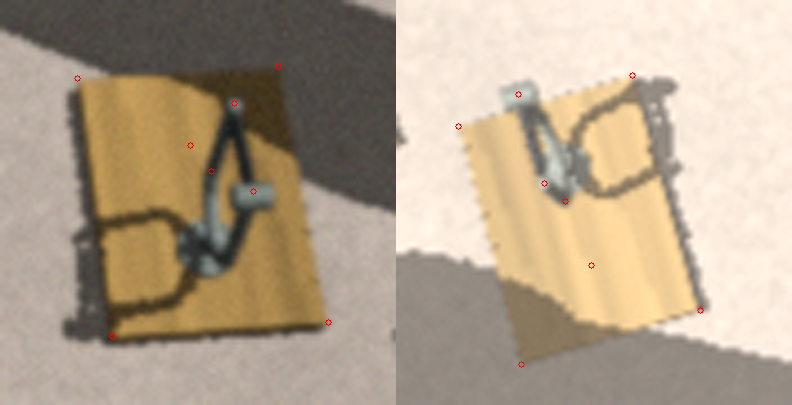

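>>> move_arm([
  {"spin": -6.5, "jaw": 1},
  {"spin": -6.5, "jaw": 1},
  {"spin": -6.5, "jaw": 1},
  {"spin": -6.6, "jaw": 1},
  {"jaw": 1},
], newtons=45)

```text
$.increments[0]: bad value
```

```bash
cat > g.py <<'E'
from h import *
from scipy.spatial.transform import Rotation as R
import sys
np.set_printoptions(precision=2,suppress=True)
s=read_state(); M=R.from_rotvec(s['tool_rot']).as_matrix()
x,y,z,yaw=map(float,sys.argv[1:5]) # target TCP (mm), tool-y world angle deg
print('clock',s['clock'],'tcp',s['ee_pos']*1000,'y-angle',np.degrees(np.arctan2(M[1,1],M[0,1])),'tilt',np.degrees(np.arccos(-M[2,2])),'F',s['ft_force'],'w',s['gripper_width']*1000,'j',s['joints'])
d=np.array([x,y,z])-s['ee_pos']*1000
print('tool move',M.T@d,'spin',np.degrees(np.arctan2(M[1,1],M[0,1]))-yaw)
E
python3 g.py 546 -212.8 150 89.3
```

```text
clock 0.3 tcp [293.59 579.67 230.98] y-angle 63.142519380566256 tilt 0.03482432008174191 F [-0.7   0.13  0.6 ] w 85.48189049843226 j [-1.17  0.54 -0.    1.54  0.    1.07 -0.07]
tool move [-583.19 -592.91   81.38] spin -26.15748061943374
```

>>> move_arm([
  {"dx": 0, "dy": 0, "dz": 0, "spin": -6.5, "jaw": 1},
  {"dx": 0, "dy": 0, "dz": 0, "spin": -6.5, "jaw": 1},
  {"dx": 0, "dy": 0, "dz": 0, "spin": -6.5, "jaw": 1},
  {"dx": 0, "dy": 0, "dz": 0, "spin": -6.6, "jaw": 1},
  {"dx": 0, "dy": 0, "dz": 0, "spin": 0, "jaw": 1},
], newtons=45)

```text
clock: 0.8
ee_pos: [0.2938, 0.5797, 0.2312]
tool_rot: [-0.02, -3.141, 0.0]
ft_force: [-0.1, 0.0, -0.9]
gripper_width: 0.0853
```

```bash
python3 g.py 546 -212.8 180 89.3
```

```text
clock 0.8 tcp [293.78 579.73 231.21] y-angle 89.28832310392266 tilt 0.015076602432417536 F [-0.13  0.02 -0.95] w 85.26395767483527 j [-1.1   0.54 -0.11  1.53  0.06  1.07  0.34]
tool move [-262.05 -789.33   51.21] spin -0.011676896077332799
```

>>> move_arm([
  {"dx": -13, "dy": -39, "dz": 0, "spin": 0, "jaw": 1},
  {"dx": -13, "dy": -39, "dz": 0, "spin": 0, "jaw": 1},
  {"dx": -13, "dy": -39, "dz": 0, "spin": 0, "jaw": 1},
  {"dx": -13, "dy": -39, "dz": 0, "spin": 0, "jaw": 1},
  {"dx": -13, "dy": -39, "dz": 0, "spin": 0, "jaw": 1},
])

```text
clock: 1.3
ee_pos: [0.3564, 0.3824, 0.2314]
tool_rot: [0.026, 3.141, 0.0]
ft_force: [0.4, 0.0, -0.6]
gripper_width: 0.0854
```

>>> move_arm([
  {"dx": -13, "dy": -39, "dz": 0, "spin": 0, "jaw": 1},
  {"dx": -13, "dy": -39, "dz": 0, "spin": 0, "jaw": 1},
  {"dx": -13, "dy": -39, "dz": 0, "spin": 0, "jaw": 1},
  {"dx": -13, "dy": -39, "dz": 0, "spin": 0, "jaw": 1},
  {"dx": -13, "dy": -39, "dz": 0, "spin": 0, "jaw": 1},
])

```text
clock: 1.8
ee_pos: [0.4189, 0.1866, 0.2316]
tool_rot: [0.026, 3.141, 0.001]
ft_force: [1.5, 0.0, 0.0]
gripper_width: 0.0853
```

>>> move_arm([
  {"dx": -13, "dy": -39, "dz": 0, "spin": 0, "jaw": 1},
  {"dx": -13, "dy": -39, "dz": 0, "spin": 0, "jaw": 1},
  {"dx": -13, "dy": -39, "dz": 0, "spin": 0, "jaw": 1},
  {"dx": -13, "dy": -39, "dz": 0, "spin": 0, "jaw": 1},
  {"dx": -13, "dy": -39, "dz": 0, "spin": 0, "jaw": 1},
])

```text
clock: 2.3
ee_pos: [0.4813, -0.0092, 0.2316]
tool_rot: [0.026, 3.141, 0.001]
ft_force: [-0.0, 0.0, 0.8]
gripper_width: 0.0857
```

>>> move_arm([
  {"dx": -13, "dy": -39, "dz": 0, "spin": 0, "jaw": 1},
  {"dx": -13, "dy": -39, "dz": 0, "spin": 0, "jaw": 1},
  {"dx": -13, "dy": -39, "dz": 0, "spin": 0, "jaw": 1},
  {"dx": -13, "dy": -39, "dz": 0, "spin": 0, "jaw": 1},
  {"dx": 0, "dy": 0, "dz": 0, "spin": 0, "jaw": 1},
])

```text
clock: 2.8
ee_pos: [0.5313, -0.1711, 0.2317]
tool_rot: [0.038, 3.14, -0.006]
ft_force: [-0.2, -0.2, -0.4]
gripper_width: 0.0852
```

```bash
python3 g.py 546 -212.8 77.3 89.3
```

```text
clock 2.8 tcp [ 531.29 -171.06  231.68] y-angle 88.59779318939613 tilt 0.24343476903540728 F [-0.15 -0.16 -0.44] w 85.2016292299118 j [ 0.04  0.38  0.24  1.8  -0.1   0.97  1.87]
tool move [-15.48 -40.77 154.57] spin -0.7022068106038688
```

>>> move_arm([
  {"dx": -7, "dy": -20, "dz": 0, "spin": 0, "jaw": 1},
  {"dx": -7, "dy": -20, "dz": 0, "spin": 0, "jaw": 1},
  {"dx": 0, "dy": 0, "dz": 20, "spin": 0, "jaw": 1},
  {"dx": 0, "dy": 0, "dz": 20, "spin": 0, "jaw": 1},
  {"dx": 0, "dy": 0, "dz": 0, "spin": 0, "jaw": 1},
])

```text
clock: 3.3
ee_pos: [0.5426, -0.2031, 0.1889]
tool_rot: [-0.024, -3.137, -0.003]
ft_force: [-0.0, 0.8, -0.4]
gripper_width: 0.0853
```

```bash
python3 g.py 546 -212.8 77.3 89.3
```

```text
clock 3.3 tcp [ 542.56 -203.15  188.92] y-angle 89.13297073260958 tilt 0.2861358017830007 F [-0.02  0.85 -0.37] w 85.27602296208994 j [ 0.1   0.47  0.24  1.78 -0.14  0.91  1.95]
tool move [ -4.11  -9.78 111.59] spin -0.16702926739041857
```

>>> move_arm([
  {"dx": -4, "dy": -10, "dz": 0, "spin": 0, "jaw": 1},
  {"dx": 0, "dy": 0, "dz": 18, "spin": 0, "jaw": 1},
  {"dx": 0, "dy": 0, "dz": 18, "spin": 0, "jaw": 1},
  {"dx": 0, "dy": 0, "dz": 0, "spin": 0, "jaw": 1},
  {"dx": 0, "dy": 0, "dz": 0, "spin": 0, "jaw": 1},
])

```text
clock: 3.8
ee_pos: [0.5489, -0.2151, 0.1565]
tool_rot: [0.022, 3.14, -0.001]
ft_force: [-0.4, -0.4, 1.3]
gripper_width: 0.0853
```

```bash
python3 g.py 546 -212.8 77.3 89.3
```

```text
clock 3.8 tcp [ 548.9  -215.11  156.45] y-angle 89.20352745735268 tilt 0.0778261026670586 F [-0.38 -0.44  1.27] w 85.34328555525336 j [ 0.13  0.53  0.23  1.78 -0.15  0.85  1.98]
tool move [ 3.02  2.32 79.15] spin -0.09647254264731941
```

>>> move_arm([
  {"dx": 3, "dy": 2.3, "dz": 16, "spin": 0, "jaw": 1},
  {"dx": 0, "dy": 0, "dz": 16, "spin": 0, "jaw": 1},
  {"dx": 0, "dy": 0, "dz": 16, "spin": 0, "jaw": 1},
  {"dx": 0, "dy": 0, "dz": 0, "spin": 0, "jaw": 1},
  {"dx": 0, "dy": 0, "dz": 0, "spin": 0, "jaw": 1},
])

```text
clock: 4.3
ee_pos: [0.5461, -0.2127, 0.1086]
tool_rot: [0.021, 3.14, -0.001]
ft_force: [-0.2, 0.2, 0.3]
gripper_width: 0.0854
```

```bash
python3 g.py 546 -212.8 77.3 89.3; python3 - <<'E'
from h import *
S=capture('scene');T=capture('top')
R=lambda x:cv2.resize(x,(400,300),interpolation=cv2.INTER_CUBIC)
save('grip.png',np.clip(np.hstack([R(S['frame'][110:215,180:320]),R(T['frame'][150:255,330:470])])*1.5,0,255).astype(np.uint8))
E
```

```text
clock 4.3 tcp [ 546.09 -212.69  108.62] y-angle 89.22700455642834 tilt 0.09966350367372889 F [-0.21  0.24  0.28] w 85.44898533630496 j [ 0.14  0.59  0.21  1.81 -0.17  0.75  2.  ]
tool move [ 0.14 -0.09 31.32] spin -0.07299544357165644
```

View pics/grip.png

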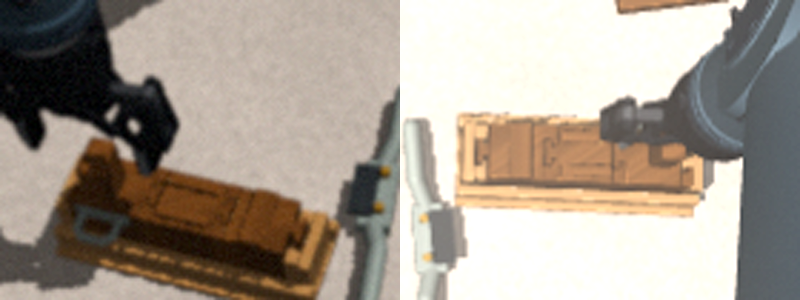

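The jaws straddle the handle in both views: the scene view shows a finger on each side of it at (100,160), and the top view shows it at (665,155). I'm going down and closing.

>>> move_arm([
  {"dx": 0, "dy": 0, "dz": 15, "spin": 0, "jaw": 1},
  {"dx": 0, "dy": 0, "dz": 15, "spin": 0, "jaw": 1},
  {"dx": 0, "dy": 0, "dz": 0, "spin": 0, "jaw": 0.4},
  {"dx": 0, "dy": 0, "dz": 0, "spin": 0, "jaw": 0},
  {"dx": 0, "dy": 0, "dz": 0, "spin": 0, "jaw": 0},
], newtons=45)

```text
clock: 4.9
ee_pos: [0.5454, -0.2124, 0.0774]
tool_rot: [0.021, 3.141, -0.0]
ft_force: [0.1, -0.2, -0.2]
gripper_width: 0.0443
```

>>> move_arm([
  {"dx": 0, "dy": 0, "dz": 0, "spin": 0, "jaw": 0},
  {"dx": 0, "dy": 0, "dz": 0, "spin": 0, "jaw": 0},
  {"dx": 0, "dy": 0, "dz": 0, "spin": 0, "jaw": 0},
  {"dx": 0, "dy": 0, "dz": 0, "spin": 0, "jaw": 0},
  {"dx": 0, "dy": 0, "dz": 0, "spin": 0, "jaw": 0},
])

```text
clock: 5.4
ee_pos: [0.5457, -0.2125, 0.0778]
tool_rot: [0.021, 3.14, -0.001]
ft_force: [-0.0, -0.0, 3.8]
gripper_width: 0.0215
```

```bash
python3 g.py 546 -212.8 77.3 89.3
```

```text
clock 5.4 tcp [ 545.71 -212.48   77.76] y-angle 89.23782207561604 tilt 0.06583413690147603 F [-0.03 -0.02  3.79] w 21.533234530800343 j [ 0.15  0.64  0.2   1.82 -0.18  0.69  2.01]
tool move [-0.29 -0.32  0.46] spin -0.06217792438395975
```

>>> move_arm([
  {"dx": 0, "dy": 0, "dz": -3, "spin": 0, "jaw": 0},
  {"dx": 0, "dy": 0, "dz": -4, "spin": 0, "jaw": 0},
  {"dx": 0, "dy": 0, "dz": -4, "spin": 0, "jaw": 0},
  {"dx": 0, "dy": 0, "dz": -4, "spin": 0, "jaw": 0},
  {"dx": 0, "dy": 0, "dz": 0, "spin": 0, "jaw": 0},
])

```text
clock: 5.9
ee_pos: [0.5456, -0.2123, 0.093]
tool_rot: [0.021, 3.141, -0.0]
ft_force: [-0.4, -0.9, -0.9]
gripper_width: 0.0217
```

```bash
python3 g.py 545.7 -212.5 200 89.3;  cat > n.py <<'E'
from h import *
# heights of block bodies in the neighbours' bays and their tops
np.set_printoptions(precision=1,suppress=True)
S=capture('scene'); P=cloud(S)*1000
for y in(-95,-150,-165):
    q=P[(abs(P[...,1]-y)<14)&(abs(P[...,0]-538)<22)]; print(y,len(q),np.nanpercentile(q[:,2],[10,50,90]) if len(q) else '')
E
python3 n.py
```

```text
clock 5.9 tcp [ 545.61 -212.33   92.97] y-angle 89.24569969908795 tilt 0.05848596735331152 F [-0.36 -0.86 -0.94] w 21.747923134692535 j [ 0.14  0.62  0.2   1.82 -0.18  0.72  2.  ]
tool move [  -0.2    -0.2  -107.03] spin -0.05430030091204685
-95 189 [68.5 72.5 75.2]
-150 1396 [ 73.1 446.5 501. ]
-165 2835 [183.7 441.2 504.6]
```

>>> move_arm([
  {"dx": 0, "dy": 0, "dz": -8, "spin": 0, "jaw": 0},
  {"dx": 0, "dy": 0, "dz": -8, "spin": 0, "jaw": 0},
  {"dx": 0, "dy": 0, "dz": -8, "spin": 0, "jaw": 0},
  {"dx": 0, "dy": 0, "dz": -8, "spin": 0, "jaw": 0},
  {"dx": 0, "dy": 0, "dz": -8, "spin": 0, "jaw": 0},
])

```text
clock: 6.45
ee_pos: [0.5453, -0.2123, 0.1332]
tool_rot: [0.021, 3.141, -0.0]
ft_force: [-0.3, -0.6, -2.0]
gripper_width: 0.0214
```

>>> move_arm([
  {"dx": 0, "dy": 0, "dz": -10, "spin": 0, "jaw": 0},
  {"dx": 0, "dy": 0, "dz": -12, "spin": 0, "jaw": 0},
  {"dx": 0, "dy": 0, "dz": -12, "spin": 0, "jaw": 0},
  {"dx": 0, "dy": 0, "dz": -12, "spin": 0, "jaw": 0},
  {"dx": 0, "dy": 0, "dz": -10, "spin": 0, "jaw": 0},
])

```text
clock: 6.95
ee_pos: [0.5455, -0.2124, 0.1897]
tool_rot: [0.021, 3.141, -0.0]
ft_force: [-0.5, -0.5, -1.3]
gripper_width: 0.022
```

```bash
python3 - <<'E'
import numpy as np
a=np.radians(18);x=-27
print('TCP over dock:',519.3+x*np.cos(a),202.1+x*np.sin(a))
E
python3 g.py 493.6 193.8 190 108; python3 n.py
```

```text
TCP over dock: 493.62147406003083 193.7565411518764
clock 6.95 tcp [ 545.46 -212.37  189.66] y-angle 89.23846879883239 tilt 0.05129464828561362 F [-0.47 -0.46 -1.35] w 22.012990561541276 j [ 0.12  0.48  0.24  1.77 -0.14  0.91  1.97]
tool move [ 57.26 405.45  -0.5 ] spin -18.761531201167614
-95 193 [68.  72.4 75.3]
-150 745 [ 69.7 499.5 530.5]
-165 2080 [140.5 421.  528.8]
```

>>> move_arm([
  {"dx": 2, "dy": 14, "dz": 0, "spin": 0, "jaw": 0},
  {"dx": 4, "dy": 28, "dz": 0, "spin": 0, "jaw": 0},
  {"dx": 4, "dy": 28, "dz": 0, "spin": 0, "jaw": 0},
  {"dx": 4, "dy": 28, "dz": 0, "spin": 0, "jaw": 0},
  {"dx": 4, "dy": 28, "dz": 0, "spin": 0, "jaw": 0},
])

```text
clock: 7.5
ee_pos: [0.5278, -0.0836, 0.1876]
tool_rot: [-0.02, -3.14, -0.001]
ft_force: [0.4, 0.4, -1.4]
gripper_width: 0.0215
```

>>> move_arm([
  {"dx": 4, "dy": 28, "dz": 0, "spin": 0, "jaw": 0},
  {"dx": 4, "dy": 28, "dz": 0, "spin": 0, "jaw": 0},
  {"dx": 4, "dy": 28, "dz": 0, "spin": 0, "jaw": 0},
  {"dx": 4, "dy": 28, "dz": 0, "spin": 0, "jaw": 0},
  {"dx": 4, "dy": 28, "dz": 0, "spin": 0, "jaw": 0},
])

```text
clock: 8.0
ee_pos: [0.5093, 0.0564, 0.1877]
tool_rot: [-0.019, -3.14, -0.0]
ft_force: [0.5, 0.1, -2.2]
gripper_width: 0.0216
```

>>> move_arm([
  {"dx": 4, "dy": 28, "dz": 0, "spin": 0, "jaw": 0},
  {"dx": 4, "dy": 28, "dz": 0, "spin": 0, "jaw": 0},
  {"dx": 4, "dy": 28, "dz": 0, "spin": 0, "jaw": 0},
  {"dx": 4, "dy": 28, "dz": 0, "spin": 0, "jaw": 0},
  {"dx": 2, "dy": 14, "dz": 0, "spin": 0, "jaw": 0},
])

```text
clock: 8.5
ee_pos: [0.4925, 0.184, 0.1877]
tool_rot: [-0.014, -3.14, -0.001]
ft_force: [0.5, 0.4, -1.0]
gripper_width: 0.0213
```

>>> move_arm([
  {"dx": 0, "dy": 0, "dz": 0, "spin": -4, "jaw": 0},
  {"dx": 0, "dy": 0, "dz": 0, "spin": -5, "jaw": 0},
  {"dx": 0, "dy": 0, "dz": 0, "spin": -5, "jaw": 0},
  {"dx": 0, "dy": 0, "dz": 0, "spin": -4.8, "jaw": 0},
  {"dx": 0, "dy": 0, "dz": 0, "spin": 0, "jaw": 0},
])

```text
clock: 9.0
ee_pos: [0.4938, 0.18, 0.1879]
tool_rot: [0.493, -3.102, 0.001]
ft_force: [0.2, 0.6, -1.6]
gripper_width: 0.0213
```

```bash
python3 g.py 493.6 193.8 165 108
```

```text
clock 9.0 tcp [493.85 179.99 187.86] y-angle 108.05900453814668 tilt 0.0664997604573657 F [ 0.23  0.64 -1.64] w 21.27470854878612 j [-0.48  0.38  0.06  1.91 -0.03  0.85  1.48]
tool move [-4.07 13.21 22.86] spin 0.05900453814668083
```

>>> move_arm([
  {"dx": -2, "dy": 7, "dz": 0, "spin": 0, "jaw": 0},
  {"dx": -2, "dy": 6, "dz": 0, "spin": 0, "jaw": 0},
  {"dx": 0, "dy": 0, "dz": 6, "spin": 0, "jaw": 0},
  {"dx": 0, "dy": 0, "dz": 6, "spin": 0, "jaw": 0},
  {"dx": 0, "dy": 0, "dz": 0, "spin": 0, "jaw": 0},
])

```text
clock: 9.5
ee_pos: [0.4933, 0.1936, 0.175]
tool_rot: [0.492, -3.101, 0.002]
ft_force: [0.5, 0.0, -1.4]
gripper_width: 0.0215
```

```bash
python3 g.py 493.6 193.8 165 108; cat > v.py <<'E'
from h import *
from scipy.spatial.transform import Rotation as R
import sys
np.set_printoptions(precision=1,suppress=True)
s=read_state();M=R.from_rotvec(s['tool_rot']).as_matrix();yy=M[:,1];bx=np.array([yy[1],-yy[0],0])
dz=float(sys.argv[2]) if len(sys.argv)>2 else 69.8
t=s['ee_pos']-[0,0,dz/1000]+0; b=t-bx*.008   # block underside centre
hole=[b+bx*(.025 if i==0 else .045 if i==1 else .052)+[0,0,.050] for i in range(3)]
a=np.radians(18);ax=np.array([np.cos(a),np.sin(a),0]);N=np.array([.5193,.2021,.120])
ims=[]
for n in('scene','top'):
    c=capture(n);P=cloud(c)*1000
    p=proj(c,[N])[0]; x,y=int(p[0])-48,int(p[1])-48;x,y=max(x,0),max(y,0)
    im=np.clip(cv2.resize(c['frame'][y:y+90,x:x+90],None,fx=4.4,fy=4.4,interpolation=cv2.INTER_CUBIC)*1.6,0,255).astype(np.uint8)
    for q,col in((N,(255,0,0)),(b+bx*.035+[0,0,.05],(0,255,0)),(b+bx*.052+[0,0,.05],(0,0,255))):
        cv2.circle(im,tuple(int(i) for i in (proj(c,[q])[0]-[x,y]+.5)*4.4),4,col,1)
    ims.append(im)
    # eye strap: points at eye height beyond the block face; in the dock frame about the nose
    ez=(b[2]+.05)*1000; d=(P-N*1000); X=d@ax; Y=d@np.array([-ax[1],ax[0],0])
    k=(abs(P[...,2]-ez)<7)&(X>-12)&(X<40)&(abs(Y)<40); 
    if k.sum()>3: print(n,'eye z exp',ez,'n',k.sum(),'z',np.median(P[k][:,2]),'x',np.percentile(X[k],[3,50,97]),'y',np.percentile(Y[k],[3,50,97]))
save(sys.argv[1],np.hstack(ims))
E
python3 v.py over.png
```

```text
clock 9.5 tcp [493.32 193.58 175.04] y-angle 108.03068051548536 tilt 0.1379855674106685 F [ 0.53  0.01 -1.42] w 21.48067864821652 j [-0.5   0.41  0.05  1.91 -0.03  0.83  1.45]
tool move [-0.36  0.13 10.04] spin 0.030680515485357773
scene eye z exp 155.23787803856166 n 178 z 158.28384866407958 x [-11.5  -3.6  15.6] y [-27.3  -2.3  25.2]
```

View pics/over.png

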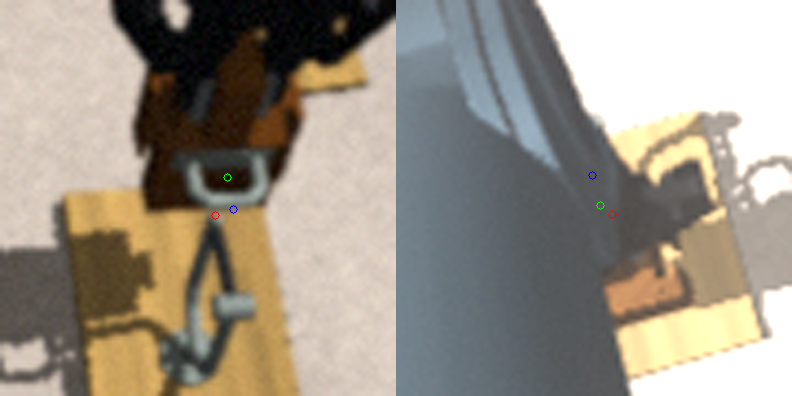

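The scene view shows the eye strap's far bar at (228,205), about where predicted (233,209). The hole at (227,180) sits above the nose at (215,216). I check the strap by depth, then go down to just above the gate.

```bash
python3 - <<'E'
from h import *
np.set_printoptions(precision=1,suppress=True)
a=np.radians(18);ax=np.array([np.cos(a),np.sin(a),0]);ay=np.array([-ax[1],ax[0],0]);N=np.array([519.3,202.1,120])
c=capture('scene');P=cloud(c)*1000;d=P-N;X=d@ax;Y=d@ay
hs=cv2.cvtColor(c['frame'],cv2.COLOR_RGB2HSV)
met=(hs[...,1]<70)&(hs[...,2]>50)&(abs(P[...,2]-156)<8)&(X>-12)&(X<40)&(abs(Y)<40)
q=np.c_[X[met],Y[met],P[met][:,2]];print(len(q),np.percentile(q,[3,50,97],axis=0).ravel())
f=q[q[:,0]>9];print('far bar',len(f),np.percentile(f,[3,50,97],axis=0).ravel())
n=(P[...,2]>113)&(P[...,2]<124)&(abs(X)<6)&(abs(Y)<8);print('nose',n.sum(),X[n].mean(),Y[n].mean())
E
```

```text
99 [ -8.5 -18.6 155.7   8.9   0.1 159.9  16.8  17.  162.6]
far bar 49 [  9.5 -16.7 156.2  13.6  -1.9 160.   17.1  13.3 162.2]
nose 14 1.4298585151354568 0.004232567588269239
```

>>> move_arm([
  {"dx": 0, "dy": 1, "dz": 6, "spin": 0, "jaw": 0},
  {"dx": 0, "dy": 0, "dz": 6, "spin": 0, "jaw": 0},
  {"dx": 0, "dy": 0, "dz": 6, "spin": 0, "jaw": 0},
  {"dx": 0, "dy": 0, "dz": 3, "spin": 0, "jaw": 0},
  {"dx": 0, "dy": 0, "dz": 0, "spin": 0, "jaw": 0},
])

```text
clock: 10.15
ee_pos: [0.4935, 0.1948, 0.1546]
tool_rot: [0.492, -3.102, 0.001]
ft_force: [-0.5, -0.3, -1.8]
gripper_width: 0.0217
```

>>> move_arm([
  {"dx": 0, "dy": 0, "dz": 3, "spin": 0, "jaw": 0},
  {"dx": 0, "dy": 0, "dz": 3, "spin": 0, "jaw": 0},
  {"dx": 0, "dy": 0, "dz": 3, "spin": 0, "jaw": 0},
  {"dx": 0, "dy": 0, "dz": 3, "spin": 0, "jaw": 0},
  {"dx": 0, "dy": 0, "dz": 0, "spin": 0, "jaw": 0},
])

```text
clock: 10.65
ee_pos: [0.4935, 0.1949, 0.1428]
tool_rot: [0.493, -3.102, 0.0]
ft_force: [0.1, -0.7, -1.5]
gripper_width: 0.0214
```

```bash
python3 g.py 493.3 194.5 81.8 108; python3 v.py nose.png
```

```text
clock 10.65 tcp [493.55 194.9  142.83] y-angle 108.04564088730137 tilt 0.04824209553915502 F [ 0.14 -0.75 -1.55] w 21.44457551571689 j [-0.5   0.45  0.05  1.93 -0.03  0.76  1.45]
tool move [ 0.31 -0.3  61.03] spin 0.04564088730137428
scene eye z exp 123.03281480020796 n 204 z 125.36160956469627 x [-10.4   2.8  35.7] y [-24.7  -0.3  25.2]
```

View pics/nose.png

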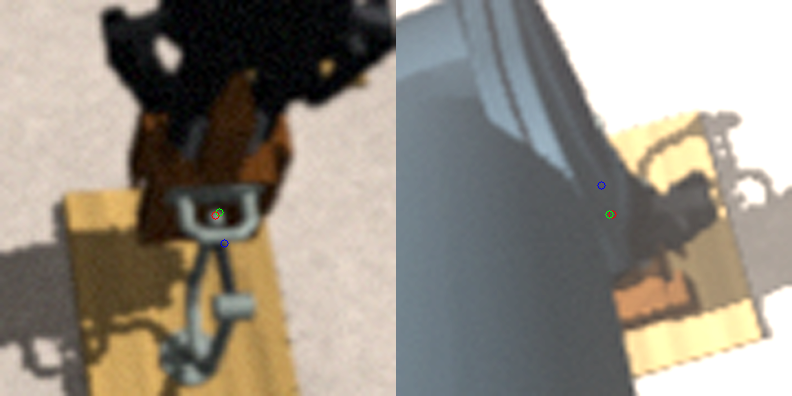

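The nose tip at (215,216) is inside the eye's hole (190–248, 197–232), near its centre. Now pressing down.

>>> move_arm([
  {"dx": 0, "dy": 0, "dz": 3, "spin": 0, "jaw": 0},
  {"dx": 0, "dy": 0, "dz": 3, "spin": 0, "jaw": 0},
  {"dx": 0, "dy": 0, "dz": 3, "spin": 0, "jaw": 0},
  {"dx": 0, "dy": 0, "dz": 3, "spin": 0, "jaw": 0},
  {"dx": 0, "dy": 0, "dz": 3, "spin": 0, "jaw": 0},
])

```text
clock: 11.25
ee_pos: [0.4945, 0.1953, 0.1284]
tool_rot: [-0.492, 3.101, 0.001]
ft_force: [0.8, -0.5, 3.6]
gripper_width: 0.0215
```

>>> move_arm([
  {"dx": 0, "dy": 0, "dz": 3, "spin": 0, "jaw": 0},
  {"dx": 0, "dy": 0, "dz": 3, "spin": 0, "jaw": 0},
  {"dx": 0, "dy": 0, "dz": 3, "spin": 0, "jaw": 0},
  {"dx": 0, "dy": 0, "dz": 3, "spin": 0, "jaw": 0},
  {"dx": 0, "dy": 0, "dz": 3, "spin": 0, "jaw": 0},
])

```text
clock: 11.75
ee_pos: [0.4923, 0.1944, 0.1124]
tool_rot: [0.492, -3.099, 0.001]
ft_force: [-2.8, -2.3, 0.4]
gripper_width: 0.0213
```

```bash
python3 g.py 493.5 194.9 81.8 108
```

```text
clock 11.75 tcp [492.25 194.39 112.35] y-angle 108.04773280290028 tilt 0.20862931592824696 F [-2.77 -2.26  0.42] w 21.346936670671305 j [-0.5   0.5   0.05  1.95 -0.04  0.7   1.46]
tool move [-1.46  0.11 30.55] spin 0.04773280290028481
```

>>> move_arm([
  {"dx": 0, "dy": 0, "dz": 3, "spin": 0, "jaw": 0},
  {"dx": 0, "dy": 0, "dz": 3, "spin": 0, "jaw": 0},
  {"dx": 0, "dy": 0, "dz": 3, "spin": 0, "jaw": 0},
  {"dx": 0, "dy": 0, "dz": 3, "spin": 0, "jaw": 0},
  {"dx": 0, "dy": 0, "dz": 3, "spin": 0, "jaw": 0},
])

```text
clock: 12.25
ee_pos: [0.494, 0.1951, 0.098]
tool_rot: [-0.492, 3.103, 0.0]
ft_force: [0.1, -0.1, -1.2]
gripper_width: 0.0214
```

>>> move_arm([
  {"dx": 0, "dy": 0, "dz": 3, "spin": 0, "jaw": 0},
  {"dx": 0, "dy": 0, "dz": 3, "spin": 0, "jaw": 0},
  {"dx": 0, "dy": 0, "dz": 2, "spin": 0, "jaw": 0},
  {"dx": 0, "dy": 0, "dz": 2, "spin": 0, "jaw": 0},
  {"dx": 0, "dy": 0, "dz": 0, "spin": 0, "jaw": 0},
])

```text
clock: 12.75
ee_pos: [0.4937, 0.195, 0.088]
tool_rot: [0.493, -3.102, 0.0]
ft_force: [-0.8, -0.4, -1.6]
gripper_width: 0.0214
```

```bash
python3 g.py 493.5 194.9 81.8 108; python3 v.py low.png
```

```text
clock 12.75 tcp [493.7  194.95  88.05] y-angle 108.04249366700736 tilt 0.024384226004970457 F [-0.76 -0.44 -1.55] w 21.367981652564865 j [-0.49  0.54  0.04  1.96 -0.04  0.64  1.46]
tool move [0.21 0.01 6.25] spin 0.042493667007363456
scene eye z exp 68.24873688918618 n 117 z 71.260783265927 x [-10.7   1.3  17. ] y [-26.3  -6.2  27.9]
```

View pics/low.png

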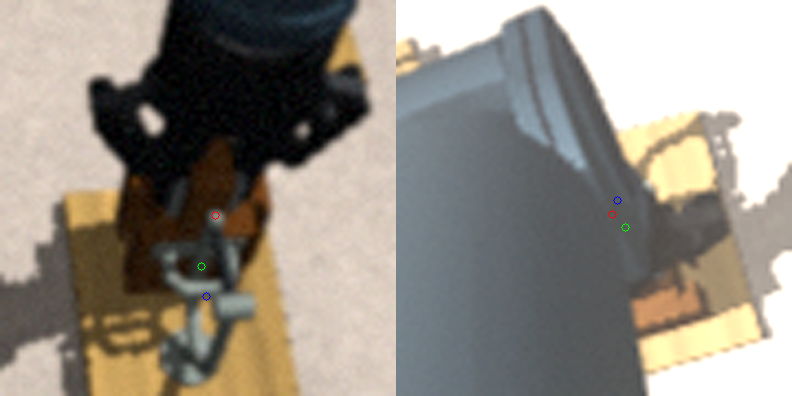

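The gate slipped past between 112 and 98 mm: the force is back to the block's weight alone, and the gate bar runs again from the nose (215,216) to the hinge (235,305), above the eye. Setting the block down gently.

>>> move_arm([
  {"dx": 0, "dy": 0, "dz": 1.5, "spin": 0, "jaw": 0},
  {"dx": 0, "dy": 0, "dz": 1.5, "spin": 0, "jaw": 0},
  {"dx": 0, "dy": 0, "dz": 1, "spin": 0, "jaw": 0},
  {"dx": 0, "dy": 0, "dz": 1, "spin": 0, "jaw": 0},
  {"dx": 0, "dy": 0, "dz": 0, "spin": 0, "jaw": 0},
])

```text
clock: 13.35
ee_pos: [0.4937, 0.195, 0.0831]
tool_rot: [0.493, -3.102, 0.0]
ft_force: [0.7, -0.3, -1.9]
gripper_width: 0.0216
```

>>> move_arm([
  {"dx": 0, "dy": 0, "dz": 0.7, "spin": 0, "jaw": 0},
  {"dx": 0, "dy": 0, "dz": 0, "spin": 0, "jaw": 0},
  {"dx": 0, "dy": 0, "dz": 0.5, "spin": 0, "jaw": 0},
  {"dx": 0, "dy": 0, "dz": 0, "spin": 0, "jaw": 0},
  {"dx": 0, "dy": 0, "dz": 0, "spin": 0, "jaw": 0},
])

```text
clock: 13.85
ee_pos: [0.4939, 0.195, 0.0821]
tool_rot: [-0.492, 3.103, -0.0]
ft_force: [-0.1, -0.4, -1.1]
gripper_width: 0.0213
```

```bash
python3 g.py 493.7 195 81.8 108
```

```text
clock 13.85 tcp [493.89 195.01  82.1 ] y-angle 108.03830328973886 tilt 0.0020443019405963665 F [-0.1  -0.4  -1.05] w 21.306326924826905 j [-0.49  0.55  0.04  1.96 -0.04  0.63  1.46]
tool move [0.19 0.05 0.3 ] spin 0.0383032897388631
```

>>> move_arm([
  {"dx": 0, "dy": 0, "dz": 0.6, "spin": 0, "jaw": 0},
  {"dx": 0, "dy": 0, "dz": 0, "spin": 0, "jaw": 0},
  {"dx": 0, "dy": 0, "dz": 0.6, "spin": 0, "jaw": 0},
  {"dx": 0, "dy": 0, "dz": 0, "spin": 0, "jaw": 0},
  {"dx": 0, "dy": 0, "dz": 0, "spin": 0, "jaw": 0},
])

```text
clock: 14.35
ee_pos: [0.4941, 0.1951, 0.0818]
tool_rot: [-0.492, 3.102, 0.0]
ft_force: [-2.8, -1.6, 9.0]
gripper_width: 0.0216
```

>>> move_arm([
  {"dx": 0, "dy": 0, "dz": -0.5, "spin": 0, "jaw": 0},
  {"dx": 0, "dy": 0, "dz": 0, "spin": 0, "jaw": 0.3},
  {"dx": 0, "dy": 0, "dz": 0, "spin": 0, "jaw": 0.5},
  {"dx": 0, "dy": 0, "dz": 0, "spin": 0, "jaw": 0.7},
  {"dx": 0, "dy": 0, "dz": 0, "spin": 0, "jaw": 0.9},
])

```text
clock: 14.85
ee_pos: [0.4939, 0.1951, 0.0813]
tool_rot: [0.493, -3.103, 0.0]
ft_force: [0.4, -0.6, 0.1]
gripper_width: 0.0686
```

>>> move_arm([
  {"dx": 0, "dy": 0, "dz": 0, "spin": 0, "jaw": 0.9},
  {"dx": 0, "dy": 0, "dz": 0, "spin": 0, "jaw": 0.9},
  {"dx": 0, "dy": 0, "dz": 0, "spin": 0, "jaw": 0.9},
  {"dx": 0, "dy": 0, "dz": -5, "spin": 0, "jaw": 0.9},
  {"dx": 0, "dy": 0, "dz": -10, "spin": 0, "jaw": 0.9},
])

```text
clock: 15.35
ee_pos: [0.4934, 0.1948, 0.0964]
tool_rot: [0.492, -3.101, 0.001]
ft_force: [-0.0, 0.1, -0.2]
gripper_width: 0.077
```

>>> move_arm([
  {"dx": 0, "dy": 0, "dz": -20, "spin": 0, "jaw": 0.9},
  {"dx": 0, "dy": 0, "dz": -25, "spin": 0, "jaw": 0.9},
  {"dx": 0, "dy": 0, "dz": -25, "spin": 0, "jaw": 0.9},
  {"dx": 0, "dy": 0, "dz": -25, "spin": 0, "jaw": 0.9},
  {"dx": 0, "dy": 0, "dz": -20, "spin": 0, "jaw": 0.9},
])

```text
clock: 15.85
ee_pos: [0.4943, 0.1952, 0.2139]
tool_rot: [-0.492, 3.101, 0.001]
ft_force: [0.2, 0.4, 0.4]
gripper_width: 0.0772
```

>>> move_arm([
  {"dx": 10, "dy": 30, "dz": 0, "spin": 0, "jaw": 0.9},
  {"dx": 10, "dy": 40, "dz": 0, "spin": 0, "jaw": 0.9},
  {"dx": 10, "dy": 40, "dz": 0, "spin": 0, "jaw": 0.9},
  {"dx": 10, "dy": 40, "dz": 0, "spin": 0, "jaw": 0.9},
  {"dx": 0, "dy": 0, "dz": 0, "spin": 0, "jaw": 0.9},
])

```text
clock: 16.35
ee_pos: [0.4054, 0.3312, 0.2124]
tool_rot: [0.507, -3.1, -0.006]
ft_force: [-0.4, 0.5, 1.0]
gripper_width: 0.0769
```

```bash
cat > f.py <<'E'
from h import *
np.set_printoptions(precision=1,suppress=True)
a=np.radians(18);ax=np.array([np.cos(a),np.sin(a),0]);ay=np.array([-ax[1],ax[0],0]);O=np.array([519.3,202.1,0])
ims=[]
for n,(x,y) in(('scene',(350,150)),('top',(222,165))):
    c=capture(n);P=cloud(c)*1000;d=P-O;X=d@ax;Y=d@ay;Z=P[...,2]
    def st(nm,k): print(n,nm,k.sum(),*(np.percentile(v[k],[5,50,95]) for v in(X,Y,Z))) if k.sum()>4 else print(n,nm,'none')
    hs=cv2.cvtColor(c['frame'],cv2.COLOR_RGB2HSV); met=hs[...,1]<80
    st('handle top (x -45..-9,y+-11,z124)',(Z>116)&(Z<130)&(X<-6)&(X>-60)&(abs(Y)<25))
    st('body top z72',(Z>66)&(Z<78)&(X<-10)&(X>-75)&(abs(Y)<40))
    st('eye far bar x10..17',(Z>56)&(Z<72)&(X>8)&(X<22)&(abs(Y)<20)&met)
    st('gate mid z124',(Z>100)&(Z<132)&(X>12)&(X<36)&(abs(Y)<8))
    ims.append(np.clip(cv2.resize(c['frame'][y:y+90,x:x+88],None,fx=4.5,fy=4.5,interpolation=cv2.INTER_CUBIC)*1.6,0,255).astype(np.uint8))
    W=lambda y0:P[(abs(P[...,1]-y0)<14)&(abs(P[...,0]-538)<22)]
    print('neigh tops',[np.median(W(y0)[:,2]) for y0 in(-90,-150)])
    if n=='scene': ims2=c['frame']
save('fin.png',np.hstack(ims)); save('all.png',ims2,1.25)
E
python3 f.py; python3 g.py 500 300 190 108
```

```text
scene handle top (x -45..-9,y+-11,z124) 161 [-40.2 -23.4  -8.8] [-10.1  -0.5   9.5] [117.9 124.2 126.6]
scene body top z72 283 [-55.4 -30.5 -10.7] [-28.5 -10.3  37.1] [69.2 73.  75.8]
scene eye far bar x10..17 41 [ 9.2 13.7 17.4] [-16.2  -5.3   8.3] [62.4 65.6 68.5]
scene gate mid z124 31 [13.9 23.6 34. ] [-2.9 -0.2  3.1] [118.7 120.8 123.3]
neigh tops [np.float64(73.14543791812189), np.float64(71.24046987139022)]
top handle top (x -45..-9,y+-11,z124) 138 [-43.1 -26.5 -10.7] [-10.9  -1.5   8.8] [121.1 125.1 128.3]
top body top z72 325 [-58.5 -42.8 -13.6] [-28.4   3.4  34.8] [69.9 73.8 76.2]
top eye far bar x10..17 27 [ 8.9 12.9 16.3] [-15.8  -3.9  13.7] [62.6 66.  68.4]
top gate mid z124 28 [13.6 23.8 34.2] [-4.1 -1.4  2.3] [118.1 122.1 126. ]
neigh tops [np.float64(73.23869647125092), np.float64(72.10554809659875)]
clock 16.45 tcp [408.92 326.07 212.15] y-angle 108.18204211684487 tilt 0.045519123541644876 F [ 0.36 -0.79  0.12] w 76.72358534016631 j [-0.76  0.34 -0.    1.89  0.    0.9   1.13]
tool move [-78.38 -53.19  22.19] spin 0.18204211684486893
```

View pics/fin.png

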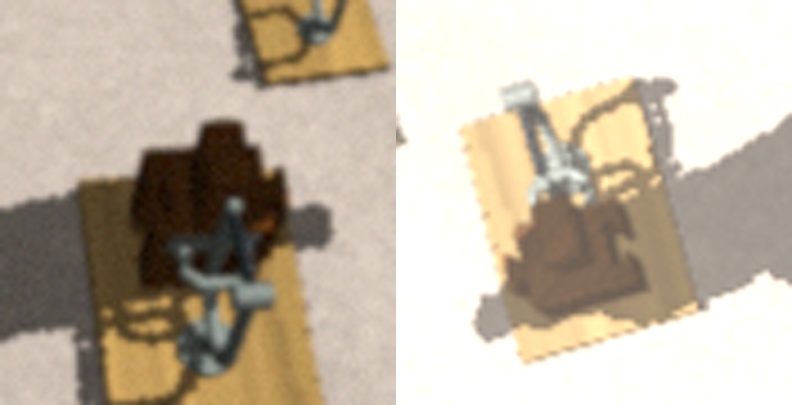

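View pics/all.png

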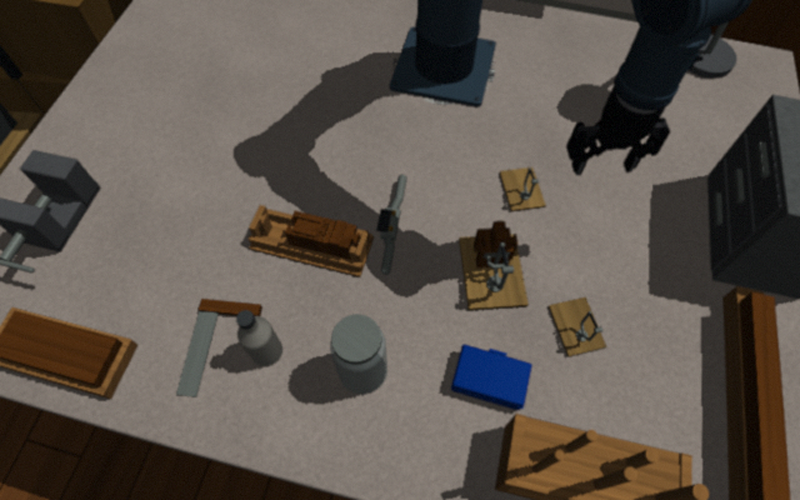

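The final pictures show the block standing on the large dock with its eye around the nose, and the gate bar running level from nose to hinge above it. Everything else is where it was, and the arm is clear.

```bash
python3 -c "
from station import finish_job; print(finish_job())"
```

```text
the job is handed in; nothing more can be done
None
```

I lifted the handled block straight up out of the rack's -y bay, put its eye over the nose of the largest dock's hook and pressed it past the gate while holding it. Then I set it on the foot plate, let go and moved the arm clear. The job was handed in at about 16.5 s; the hand-in reports no verdict.

- **Block:** its top measured about 73 mm above the table (72 expected) and the handle top about 124–125 mm (124 expected), so it stands flat on the plate.
- **Eye:** its far bar was at dock x 9–17 mm (10–17 expected), so the eye is centred to about 1 mm along x. In y the handle centre read 0 to -1.5 mm.
- **Gate:** its middle measured 121–122 mm high and level, so it is shut above the eye. That it opened past 0.3 rad rests on the push-back (+3.6 N, then a sideways push) and the later return to the block's weight alone; I did not read the angle.
- **Everything else:** the neighbours' tops still read 71–73 mm, and the final picture shows no loose thing moved. I did not measure the positions of those other things.

**Disagreements:**
- The eye bar's median y read -4 to -5 mm against about -1 mm for the handle. I put this down to the gate and nose hiding part of the bar. Either figure is within the 14 mm limit.
- The handle sat about 4 mm farther from the rack's centre than its bay spacing predicts. It gripped without side force.

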